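# Set the cable length stop to the green mark

### The arm

A 6-joint arm with a two-finger parallel gripper is mounted at the origin on the work surface. World frame = base frame: x ahead of the robot, y to its left, z up, the work surface at z = 0. Lengths are in mm, angles in degrees, forces in N, time in s.
With the tool pointing down it reaches from about 250 to 800 mm from the base axis. Payload 3.9 kg.
Tool frame: the origin (TCP) lies midway between the tips of the shut fingers; the grasp point (between the pads) lies 19 mm behind it; x points along the fingers, z is the direction in which the jaws open and shut, and the axes are right-handed (so a half turn about x gives the same grasp; the last joint's range is limited). The gripper opens to 85 mm and grips with 20 to 120 N. Pads are 22 mm wide; open, the fingers measure 114 mm over their backs; the gripper's body (76 mm by 85 mm) begins 54 mm behind the grasp point. The pads swing forward as they close: fully open they stand 13 mm farther back than shut.
Start: joints at [-68.927, 14.897, -7.913, 67.191, 0, 90], TCP at [188.766, -489.88, 231.304] pointing down, gripper open.
Joint ranges: [-159.42, 159.42], [-47.68, 98.78], [-73.54, 78.23], [-108.79, 121.32], [-90, 84.71], [-180, 180]. Speed limits (degrees/s): [147.25, 147.25, 180, 180, 180, 180].

### API

Orientations are given as [roll, pitch, yaw] about the fixed x, y, z axes, in that order (R = Rz(yaw) Ry(pitch) Rx(roll)).
In Python, from workcell import observe, camera, finish_job, cut_out, mark_of gives the robot as it stands.
- The arm moves only by the shell command python3 -m jog 'ROWS' [FORCE]. ROWS is JSON, a list of rows, each a list of 7 numbers: the turn, a rotation vector about the tool's x, y, z in units of 6 degrees (1.0 is 6 degrees), then the shift along the tool's x, y, z in units of 40 mm (1.0 is 40 mm), then the closure, from -1 (fully open) to 1 (shut). In form: [[wx, wy, wz, dx, dy, dz, claw], ...]. A call has 1 to 20 rows; each row is the pose to reach, as a shift and turn from the pose measured when the call began, along the tool's axes at that moment; what a row does not reach only later rows make up. A row lasts 1/12 s, in which the tool goes at most 41.7 mm and 7.16 degrees, less where a joint would pass 70% of its speed; a pose out of reach is approached as far as the arm can. A call with a gripper value outside its range is refused whole. The fingers move at their own pace and stop on an object; FORCE is the grip in N (left out, the last holds). Time passes only in rows, so rows that repeat a pose let the fingers close. It gives the time, the measured TCP pose, the force and the opening at its end, in the units of the state.
- observe(): the state, without advancing time (a new reading comes with each control period).
- camera(name): name is "scene" or "top"; returns a dict with "pixels" (480x640x3 uint8, red, green, blue), "range_z" (480x640 float32, mm along the optical axis (not along the pixel's ray), 0 where there is no reading), "fx", "fy", "cx", "cy" (pixels), "dist" ([k1, k2, p1, p2, k3] as OpenCV has them; the pictures are not rectified), "R" (3x3) and "t" (3): a world point X has camera coordinates R X + t. Camera axes: x right, y down, z forward; pixel columns grow to the right and rows downward; lengths in mm; the calibration is good to about 2 mm. A picture is of the moment at which its call begins.
- finish_job(): hands the job in, once; it reports no verdict.
Trained networks look in the newest picture that a camera, given by its name, has taken for a name from the list of things; names that differ only in an ending like _2 or _b are one class to them, and where a whole thing is asked for, a point or a joint stands for the part that bears it (a point fixed in the world has none). Each returns a list of dicts, best first, with "p" (0 to 1); they miss things now and then, are a little off and sometimes report something else, mostly with a low value. They report only what shows in the picture. A call takes as long as a camera call.
- cut_out(camera, label): "mask" (480x640 bool, what is visible of it) and "bbox" ([left, top, right, bottom] in pixels, round what is visible of it).
- mark_of(camera, label): "position" ([column, row] in pixels: a listed point, or the origin of a listed thing).
The state is a dict: "time": time; "joint_positions": joint angles; "joint_velocities": joint speeds; "tau": joint torques, N m; "eef_pos": TCP position; "tcp_rot": TCP orientation; "contact_force": force on the tool from outside, world axes, zero at the start; "torque": the same for the moment, N m; "gripper_width": opening from 0.0 (shut) to 1.0 (fully open).
Only numpy, scipy, OpenCV 4.12 (cv2) and the standard library are available. Lean on these libraries where they do the work, as an engineer would, in place of code of your own. Each camera call takes 0.05 s, during which the arm holds its last target. There are 200 camera calls.

### The job

Set the cable gauge on the bench for the green cable: turn the gauge's handwheel by its black grip until the black pointer of the sliding stop stands at the green mark on the white scale, not at the yellow or the red one. Move the stop only with the handwheel, never by pushing it, then let go and leave it there.

Things in the scene. Friction and masses are not known exactly. Their poses are not given: they have to be found in the camera images.
- gauge: Cable length gauge, fixed: dark base plate 140 x 360 mm, pale blue gearbox at one end (70 mm high), screw and white scale along it. Level aluminium handwheel, 124 mm across, on the gearbox, its top 88 mm (hub 100 mm) above the bench. Origin on the bench under the handwheel's upright axis; z up, y along the screw away from the handwheel; the plate spans y -50 to 310, x -50 to 90 mm.
- crank_grip (a point): Upright black round grip on the handwheel, 24 mm thick, 50 mm from the wheel's axis, spinning freely. Point on its axis, 124 mm above the bench; full thickness from 100 to 136 mm, top 139 mm. A full turn moves the stop 80 mm: clockwise from above sends it away from the wheel (+y of the gauge). Turns with 1.5 N, over two turns in all; stays where left. Hold firmly (some 35 N) or it slips out.
- stop: Sliding stop: pale blue block 70 x 30 mm, top 70 mm above the bench, with a black pointer 24 mm long towards the white scale. Origin at the pointer's tip, 24 mm above the bench; axes parallel to the gauge's. The handwheel slides it along y, from 90 to 260 mm from the wheel's axis. It starts well off all marks. Not to be touched.
- mark_green: Green plastic clip fixed on the white scale, 24 mm across, 20 mm long along the scale (its y), 8 mm thick. Origin at the centre of its underside, 15 mm above the bench; axes parallel to the gauge's. The pointer's tip passes 3 mm from its edge. A yellow and a red clip of the same shape sit elsewhere on the scale; the colours change places, on either side of the pointer.

How it is judged:
By the outcome, as a careful person would: the job done as asked, in the order asked, and still so for the second after the job is handed in, with the robot touching nothing.
It also fails if it takes over 45 s, if anything falls off the work surface, if the arm or the gripper's body presses on something with over 40 N, if the wrist force passes 120 N, or if a joint passes its speed limit or range.

## Working session

There is one attempt and no reset: what is moved stays moved. The work goes in short steps, Python scripts to look and compute and a shell command to move; the robot and the scene stay as the last step left them, time stands still between calls to the robot, and variables do not carry over. Pictures are saved under pics/ and viewed, about 8 in all and at most 12, crops included, and the job is handed in when it is done.

```bash
mkdir -p pics
cat > h.py <<'E'
import numpy as np, cv2
from workcell import observe, camera, finish_job, cut_out, mark_of
def K(c): return np.array([[c['fx'],0,c['cx']],[0,c['fy'],c['cy']],[0,0,1.]])
def ray(c,px):
    u=cv2.undistortPoints(np.array([[px]],float),K(c),np.array(c['dist'],float))[0,0]
    R=np.array(c['R']);t=np.array(c['t'])
    return -R.T@t, R.T@np.array([u[0],u[1],1.])
def atz(c,px,z):
    o,d=ray(c,px); return o+d*(z-o[2])/d[2]
def proj(c,X):
    return cv2.projectPoints(np.array(X,float).reshape(-1,1,3),cv2.Rodrigues(np.array(c['R'],float))[0],np.array(c['t'],float),K(c),np.array(c['dist'],float))[0][:,0]
def save(c,n): cv2.imwrite('pics/'+n+'.png',cv2.cvtColor(np.asarray(c['pixels']),cv2.COLOR_RGB2BGR))
Z=dict(gauge=0,crank_grip=124,stop=24,mark_green=15)
def meas(cam):
    c=camera(cam);out={}
    for k,z in Z.items():
        try: m=mark_of(cam,k)
        except Exception as e: print(k,e);continue
        for q in m[:2]: print(cam,k,round(q['p'],2),np.round(q['position'],1),np.round(atz(c,q['position'],z),1))
        if m: out[k]=atz(c,m[0]['position'],z)
    return c,out
E
python3 - <<'E'
from h import *
for n in('top','scene'):
    c,_=meas(n); save(c,n+'0')
s=observe();print(s['eef_pos'],s['tcp_rot'],s['contact_force'],s['gripper_width'],s['time'])
E
```

```text
top gauge 0.83 [406.6 290. ] [ 512.8 -114.8    0. ]
top crank_grip 0.95 [418.6 319.9] [ 467.8 -115.2  124. ]
top stop 0.65 [312.4 231.4] [602.2  35.4  24. ]
top mark_green 0.73 [285.1 224.1] [614.9  79.4  15. ]
scene gauge 0.89 [272.5 248.5] [ 518.  -100.7    0. ]
scene crank_grip 0.94 [291.  160.1] [ 465.2 -106.3  124. ]
scene stop 0.63 [304.8 308.6] [600.8  39.   24. ]
scene mark_green 0.82 [318.3 338. ] [620.8  78.1  15. ]
[ 188.75456187 -489.84936595  231.25977602] [165.2737681   89.9941105   96.34480189] [-0.72281918 -0.69612937 -0.73075603] 0.9991451713555045 0.5
```

View pics/top0.png

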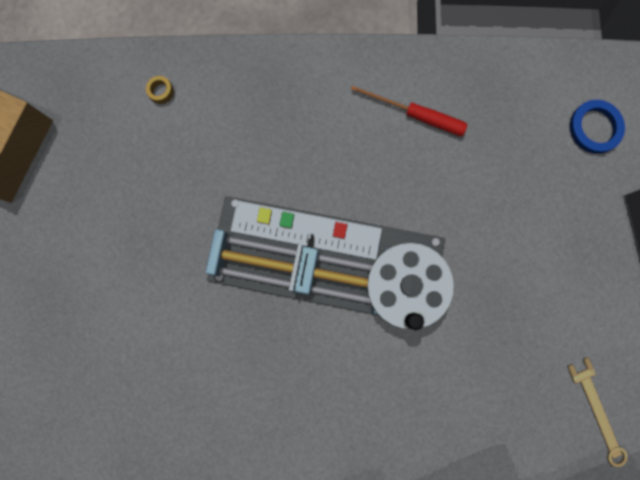

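View pics/scene0.png

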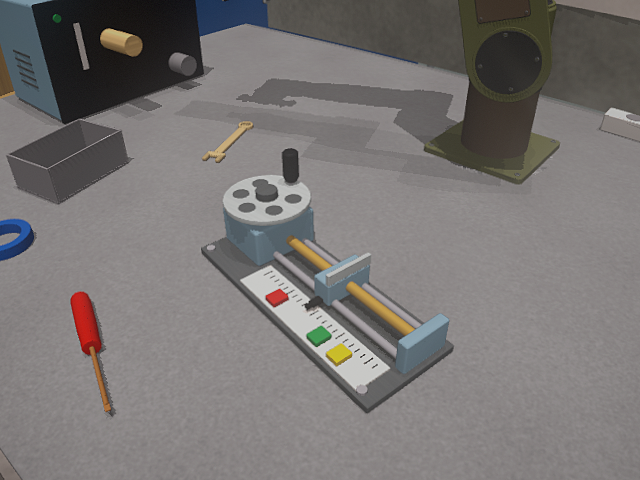

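The pictures show the wheel at (411,285) in top, the grip at (414,321), the pointer tip at about (310,238), green at (287,220), yellow at (264,215) and red at (340,230). The networks agree with this. Next I'll refine the positions by colour.

```bash
cat >> h.py <<'E'
def axes():
    from scipy.spatial.transform import Rotation as Ro
    s=observe(); return np.array(s['eef_pos']),Ro.from_euler('xyz',s['tcp_rot'],degrees=True).as_matrix()
def clips(cam,c):
    hsv=cv2.cvtColor(np.ascontiguousarray(c['pixels']),cv2.COLOR_RGB2HSV).astype(int)
    H,S,V=hsv[...,0],hsv[...,1],hsv[...,2]; out={}
    o=proj(c,[[600,50,20]])[0]; yy,xx=np.mgrid[:480,:640]
    near=np.hypot(xx-o[0],yy-o[1])<(75 if cam=='top' else 80)
    for n,m in dict(green=(H>45)&(H<80),yellow=(H>24)&(H<34),red=(H<6)|(H>174)).items():
        l=cv2.connectedComponentsWithStats((m&near&(S>150)&(V>90)).astype('uint8'))
        i=1+np.argmax(l[2][1:,4]); out[n]=atz(c,l[3][i],23 if cam=='top' else 21); print(cam,n,l[2][i,4],np.round(l[3][i],1),np.round(out[n],1))
    return out
E
python3 - <<'E'
from h import *
p,R=axes();print(np.round(p,1));print(np.round(R,3))
for n in('top','scene'):
    c=camera(n);o=clips(n,c)
    d=o['yellow']-o['red'];print('dir',d,np.degrees(np.arctan2(-d[0],d[1])))
    if n=='top':
        print('hub100',atz(c,[411.5,285.5],100))
        g=cut_out(n,'crank_grip')[0];print(g['bbox'])
        x=c['pixels'][190:300,200:460];cv2.imwrite('pics/crop1.png',cv2.cvtColor(cv2.resize(x,None,fx=3,fy=3,interpolation=cv2.INTER_CUBIC),cv2.COLOR_RGB2BGR))
E
```

```text
[ 188.8 -489.8  231.3]
[[-0.     0.933  0.36 ]
 [ 0.     0.36  -0.933]
 [-1.     0.    -0.   ]]Traceback (most recent call last):
  File "<stdin>", line 4, in <module>
  File "h.py", line 32, in clips
    i=1+np.argmax(l[2][1:,4]); out[n]=atz(c,l[3][i],23 if cam=='top' else 21); print(cam,n,l[2][i,4],np.round(l[3][i],1),np.round(out[n],1))
        ~~~~~~~~~^^^^^^^^^^^^
    return _wrapfunc(a, 'argmax', axis=axis, out=out, **kwds)
    return bound(*args, **kwds)
ValueError: attempt to get argmax of an empty sequence
```

```bash
sed -i 's/(H<80)/(H<90)/; s/(H>24)/(H>20)/; s/S>150)&(V>90/S>110)\&(V>70/' h.py
cat > m.py <<'E'
from h import *
c=camera('top')
print(c['pixels'][220,287],c['pixels'][215,264])
for n in('top','scene'):
    c=camera(n);o=clips(n,c)
    d=o['yellow']-o['red'];print('dir',d,np.degrees(np.arctan2(-d[0],d[1])))
    if n=='top':
        print('hub100',atz(c,[411.5,285.5],100))
        g=cut_out(n,'crank_grip')[0];print(g['bbox'])
        x=c['pixels'][190:300,200:460];cv2.imwrite('pics/crop1.png',cv2.cvtColor(cv2.resize(x,None,fx=3,fy=3,interpolation=cv2.INTER_CUBIC),cv2.COLOR_RGB2BGR))
E
python3 m.py
```

```text
[ 62 141  81] [166 174  73]
top green 139 [286.4 219.6] [620.8  76.7  23. ]
top yellow 253 [261.6 261.3] [554.5 114.6  23. ]
top red 158 [339.7 229.8] [605.3  -7.4  23. ]
dir [-50.79746921 121.9357644    0.        ] 22.61622171930016
hub100 [ 515.64805759 -108.95931626  100.        ]
[369.2, 242.5, 453.2, 330.6]
scene green 274 [318.4 335.3] [621.7  79.1  21. ]
scene yellow 352 [338.5 354.2] [629.1 115.5  21. ]
scene red 255 [276.5 297.4] [606.6  -4.2  21. ]
dir [ 2.24601452e+01  1.19733909e+02 -5.68434189e-14] -10.624295162430126
```

```bash
cat >> h.py <<'E'
def cloud(c):
    v,u=np.mgrid[:480,:640]; z=np.asarray(c['range_z'],float)
    n=cv2.undistortPoints(np.stack([u,v],-1).reshape(-1,1,2).astype(float),K(c),np.array(c['dist'],float)).reshape(480,640,2)
    P=np.dstack([n[...,0]*z,n[...,1]*z,z])-np.array(c['t']); P=P@np.array(c['R']); P[z==0]=np.nan
    return P
E
python3 - <<'E'
from h import *
for n in('top','scene'):
    c=camera(n);P=cloud(c);x,y,z=P[...,0],P[...,1],P[...,2]
    box=(np.abs(x-515)<80)&(np.abs(y+110)<80)
    w=box&(z>83)&(z<93); q=P[w][:,:2].astype('float32')
    print(n,'wheel',w.sum(),np.median(z[w]),cv2.minEnclosingCircle(q), 'trim',(np.percentile(q,1,0)+np.percentile(q,99,0))/2)
    g=box&(z>108)&(z<150);print('grip',g.sum(),np.nanmean(P[g],0),np.nanmin(P[g],0),np.nanmax(P[g],0))
    t=box&(z>134)&(z<146);print('griptop',t.sum(),np.nanmean(P[t],0),np.nanmin(P[t],0),np.nanmax(P[t],0))
    h=box&(z>96)&(z<104)&(np.hypot(x-515,y+110)<25);print('hub',h.sum(),np.nanmean(P[h],0))
c=camera('top');x=c['pixels'][190:300,200:460];cv2.imwrite('pics/crop1.png',cv2.cvtColor(cv2.resize(x,None,fx=3,fy=3,interpolation=cv2.INTER_CUBIC),cv2.COLOR_RGB2BGR))
E
```

```text
top wheel 5119 88.6665135778892 ((516.6181030273438, -109.34626770019531), 62.141998291015625) trim [ 517.8935  -108.87184]
grip 269 [ 466.61461778 -107.28754161  136.27493546] [ 454.46841479 -119.25314416  108.6437074 ] [477.23988078 -97.66120762 142.48040528]
griptop 230 [ 466.37214072 -108.46243619  138.83154012] [ 454.46841479 -119.25314416  134.15334064] [477.23988078 -97.72648714 142.48040528]
hub 395 [ 516.58225101 -109.03554435  100.34274282]
scene wheel 3061 87.44764978180766 ((516.9737548828125, -107.55409240722656), 63.5879020690918) trim [ 519.0326  -106.09277]
grip 390 [ 471.58629427 -103.15972521  126.37163496] [ 457.39705949 -118.01568613  108.17159786] [481.01713677 -95.10482686 139.69503899]
griptop 128 [ 469.21476332 -105.83107711  137.37395008] [ 457.39705949 -118.01568613  134.0306678 ] [478.83536454 -96.05825331 139.69503899]
hub 233 [ 517.81174261 -105.9276871    99.01298784]
```

View pics/crop1.png

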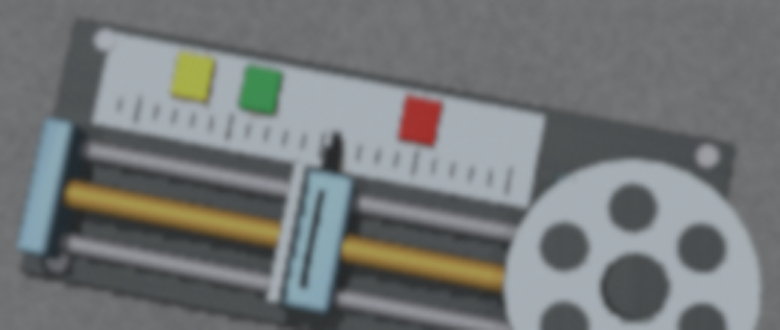

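```bash
python3 -m jog '[[0,0,0,1.0,9.93,-6.41,-1],[0,0,0,1.0,9.93,-6.41,-1],[0,0,0,1.0,9.93,-6.41,-1],[0,0,0,1.0,9.93,-6.41,-1],[0,0,0,1.0,9.93,-6.41,-1],[0,0,0,1.0,9.93,-6.41,-1],[0,0,0,1.0,9.93,-6.41,-1],[0,0,0,1.0,9.93,-6.41,-1],[0,0,0,1.0,9.93,-6.41,-1],[0,0,0,1.0,9.93,-6.41,-1],[0,0,0,1.0,9.93,-6.41,-1],[0,0,0,1.0,9.93,-6.41,-1],[0,0,0,1.0,9.93,-6.41,-1],[0,0,0,1.0,9.93,-6.41,-1],[0,0,0,1.0,9.93,-6.41,-1],[0,0,0,1.0,9.93,-6.41,-1]]' 40; python3 -c "
from h import *
p,R=axes();print(np.round(p,1));print(np.round(R,3));print('toolshift/40',np.round(R.T@(np.array([467,-107.5,105])-p)/40,3))"
```

```text
time: 2.23
eef_pos: [466.5, -108.7, 191.4]
tcp_rot: [-69.4, 90.0, -138.4]
contact_force: [0.2, 0.4, 0.1]
gripper_width: 1.002
[ 466.5 -108.7  191.4]
[[-0.     0.934  0.358]
 [-0.     0.358 -0.934]
 [-1.    -0.     0.   ]]
toolshift/40 [ 2.161  0.025 -0.025]
```

```bash
python3 -m jog '[[0,0,0,0.7,0.02,-0.02,-1],[0,0,0,1.4,0.02,-0.02,-1],[0,0,0,1.8,0.02,-0.02,-1],[0,0,0,2.12,0.02,-0.02,-1],[0,0,0,2.12,0.02,-0.02,-1],[0,0,0,2.12,0.02,-0.02,-1]]' 45; python3 -m jog '[[0,0,0,0,0,0,1],[0,0,0,0,0,0,1],[0,0,0,0,0,0,1],[0,0,0,0,0,0,1],[0,0,0,0,0,0,1],[0,0,0,0,0,0,1],[0,0,0,0,0,0,1],[0,0,0,0,0,0,1],[0,0,0,0,0,0,1],[0,0,0,0,0,0,1]]' 45
python3 - <<'E'
from h import *
c,_=meas('scene');save(c,'s2')
cv2.imwrite('pics/s2.png',cv2.cvtColor(np.ascontiguousarray(c['pixels'][60:380,160:480]),cv2.COLOR_RGB2BGR))
E
```

```text
time: 2.73
eef_pos: [465.8, -108.6, 106.5]
tcp_rot: [-108.2, 89.9, -177.3]
contact_force: [-0.2, -0.4, 0.6]
gripper_width: 1.003
time: 3.57
eef_pos: [466.2, -108.7, 107.2]
tcp_rot: [-85.3, 89.9, -154.5]
contact_force: [-1.9, 0.3, 5.8]
gripper_width: 0.266
scene gauge 0.63 [272.5 248.9] [ 518.7 -100.    -0. ]
scene crank_grip 0.61 [292.4 160.8] [ 465.5 -103.3  124. ]
scene crank_grip 0.31 [305.7 305.9] [673.8 108.9 124. ]
scene stop 0.98 [305.4 306.7] [597.8  37.3  24. ]
scene mark_green 0.58 [321.6 339.1] [619.6  82.2  15. ]
scene mark_green 0.53 [306.5 305.1] [587.7  29.9  15. ]
```

View pics/s2.png

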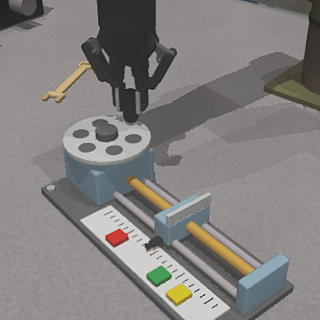

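Both pads hold the grip (width 0.27, about 23 mm) and the stop has not moved. Next I'll compute the arc.

```bash
python3 -c "
from h import *
p,R=axes();print(p)
for th in range(10,101,10):
    a=np.radians(th);d=R.T@(50*np.array([1-np.cos(a),np.sin(a),0]))/40;print(th,np.round(d,2))"
```

```text
[ 466.18359257 -108.65651757  107.1925897 ]
10 [-0.   0.1 -0.2]
20 [-0.    0.22 -0.37]
30 [-0.    0.38 -0.52]
40 [-0.    0.56 -0.65]
50 [-0.    0.76 -0.74]
60 [-0.    0.97 -0.79]
70 [-0.    1.19 -0.8 ]
80 [-0.    1.4  -0.78]
90 [-0.    1.61 -0.72]
100 [-0.    1.81 -0.63]
```

```bash
python3 -m jog '[[0,0,0,0,0.1,-0.2,1],[0,0,0,0,0.22,-0.37,1],[0,0,0,0,0.38,-0.52,1],[0,0,0,0,0.56,-0.65,1],[0,0,0,0,0.56,-0.65,1]]' 45;  python3 -m jog '[[0,0,0,0,0,0,1]]'
python3 - <<'E'
from h import *
p,R=axes();s=observe();print(s['contact_force'],s['gripper_width'])
c,_=meas('scene');meas('top')
E
```

```text
time: 4.23
eef_pos: [479.5, -74.5, 107.2]
tcp_rot: [125.7, 89.9, 56.7]
contact_force: [1.0, 1.6, 2.5]
gripper_width: 0.263
time: 4.32
eef_pos: [479.9, -73.9, 107.2]
tcp_rot: [111.6, 89.9, 42.7]
contact_force: [-0.8, -1.3, 2.3]
gripper_width: 0.269
[-0.78792018 -1.3302688   2.3142581 ] 0.2686112279531567
scene gauge 0.77 [273.5 248.4] [516.9 -99.7   0. ]
scene crank_grip 0.87 [302.3 169.1] [474.4 -76.3 124. ]
scene stop 0.91 [312.  310.7] [597.8  48.1  24. ]
scene mark_green 0.89 [318.7 335.3] [617.2  75.6  15. ]
top stop 0.87 [304.8 231.9] [601.3  47.3  24. ]
top mark_green 0.7 [286.3 220.9] [620.   77.6  15. ]
```

```bash
cat > arc.py <<'E'
import sys
from h import *
p,R=axes();C=np.array([516.9,-108.3]);a0=np.degrees(np.arctan2(*(p[:2]-C)[::-1]));print(p,a0,np.hypot(*(p[:2]-C)))
end=float(sys.argv[1]);n=int(sys.argv[2])
for a in np.linspace(a0,end,n+1)[1:]:
    t=np.r_[C+50*np.array([np.cos(np.radians(a)),np.sin(np.radians(a))]),107.2]; print(round(a),np.round(R.T@(t-p)/40,2))
E
python3 arc.py 10 12
```

```text
[479.43634415 -74.4744278  107.23394475] 137.9214254608254 50.474695090063065
127 [ 0.    0.22 -0.07]
117 [ 0.    0.45 -0.12]
106 [ 0.    0.68 -0.12]
95 [ 0.    0.91 -0.08]
85 [0.   1.13 0.01]
74 [0.   1.32 0.13]
63 [0.   1.5  0.28]
53 [0.   1.64 0.47]
42 [0.   1.74 0.68]
31 [0.  1.8 0.9]
21 [0.   1.82 1.13]
10 [0.   1.8  1.36]
```

```bash
python3 -m jog '[[0,0,0,0,0.22,-0.07,1],[0,0,0,0,0.45,-0.12,1],[0,0,0,0,0.68,-0.12,1],[0,0,0,0,0.91,-0.08,1],[0,0,0,0,1.13,0.01,1],[0,0,0,0,1.32,0.13,1],[0,0,0,0,1.5,0.28,1],[0,0,0,0,1.64,0.47,1],[0,0,0,0,1.74,0.68,1],[0,0,0,0,1.8,0.9,1],[0,0,0,0,1.82,1.13,1],[0,0,0,0,1.8,1.36,1],[0,0,0,0,1.8,1.36,1],[0,0,0,0,1.8,1.36,1]]';  python3 - <<'E'
from h import *
c,_=meas('scene');save(c,'s3')
cv2.imwrite('pics/s3.png',cv2.cvtColor(cv2.resize(c['pixels'][130:390,200:460],None,fx=2.2,fy=2.2,interpolation=cv2.INTER_CUBIC),cv2.COLOR_RGB2BGR))
c,_=meas('top');clips('top',c)
E
python3 arc.py -17 3
```

```text
time: 5.98
eef_pos: [565.7, -100.4, 107.2]
tcp_rot: [-162.7, 89.9, 128.2]
contact_force: [-4.4, -1.5, 6.1]
gripper_width: 0.268
scene gauge 0.88 [274.4 245.8] [ 511.5 -103.2    0. ]
scene crank_grip 0.89 [242.1 190.1] [566.  -98.7 124. ]
scene stop 0.68 [320.4 339.2] [627.   86.8  24. ]
scene stop 0.59 [325.1 323.1] [603.6  74.1  24. ]
scene mark_green 0.54 [320.  337.3] [618.6  78.9  15. ]
top gauge 0.57 [405.8 288.4] [ 515.4 -113.5    0. ]
top crank_grip 0.41 [407.4 286.9] [ 512.6 -100.1  124. ]
top stop 0.92 [289.9 227.1] [608.8  70.9  24. ]
top mark_green 0.77 [285.5 222.2] [617.9  78.8  15. ]
top green 139 [286.4 219.6] [620.8  76.7  23. ]
top yellow 267 [322.1 273.3] [536.7  19.4  23. ]
top red 158 [339.7 229.8] [605.3  -7.4  23. ]
[565.61121989 -99.95932765 107.21416833] 9.716354474254747 49.42013514984428
1 [ 0.   -0.04  0.19]
-8 [-0.   -0.12  0.37]
-17 [-0.   -0.23  0.53]
```

View pics/s3.png

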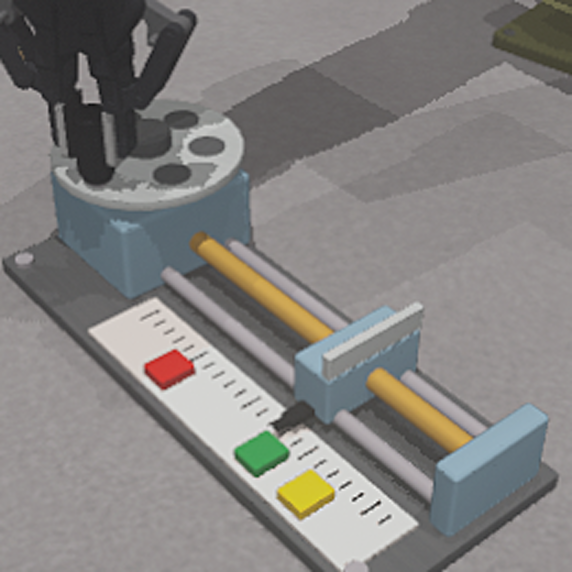

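Run:
```python
from h import *
gy=np.array([.184,.983,0]);gx=np.array([.983,-.184,0])
c=camera('scene');t=atz(c,[326.4,325.5],24);g=atz(c,[318.4,335.3],21)
print('scene dy,dx',(g-t)@gy,(g-t)@gx)
c=camera('top');x=np.ascontiguousarray(c['pixels'][200:260,255:335])
# dark pixels near pointer: sample in gauge coordinates on plane z=24
G=atz(c,[286.4,219.6],23)
ys=np.arange(-25,15,.5);xs=np.arange(-36,14,.5)
X=np.array([[G+gx*a+gy*b+[0,0,1] for b in ys] for a in xs]);pp=proj(c,X).astype('float32').reshape(len(xs),len(ys),2)
w=cv2.remap(np.ascontiguousarray(c['pixels']),pp[...,0],pp[...,1],cv2.INTER_CUBIC)
gr=w.max(2)
for a in (-28,-26,-24,-22,-20,-18,-16,-14):
    r=gr[int((a+36)*2)].astype(float);k=np.clip(90-r,0,None);print(a,gr[int((a+36)*2)].min(),(k*ys).sum()/max(k.sum(),1))
cv2.imwrite('pics/w.png',cv2.cvtColor(cv2.resize(w,None,fx=6,fy=6),cv2.COLOR_RGB2BGR))
```

```text
scene dy,dx 4.205418819313002 15.534011010478803
-28 52 -6.958947368421053
-26 53 -7.013684210526316
-24 54 -7.174157303370786
-22 58 -7.097087378640777
-20 63 -6.941860465116279
-18 68 -6.784883720930233
-16 83 -6.535714285714286
-14 110 0.0
```

View pics/w.png

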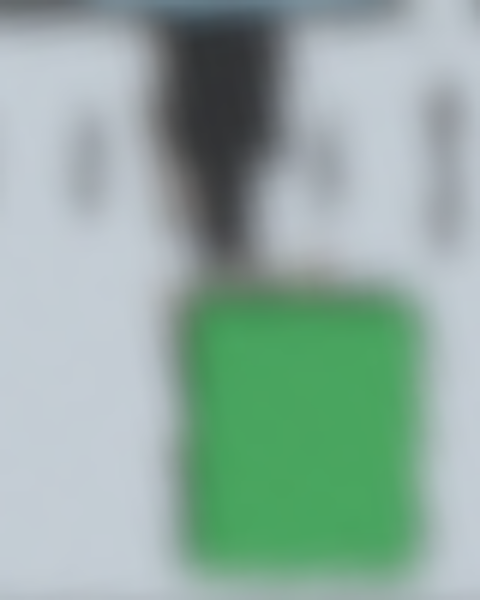

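The rectified top view puts the green clip's centre at column 305 and the pointer tip at column 228, so about 6 mm remain. That is 27° more, to an angle of -17°.

```bash
python3 -m jog '[[0,0,0,0,-0.04,0.19,1],[0,0,0,0,-0.12,0.37,1],[0,0,0,0,-0.23,0.53,1],[0,0,0,0,-0.23,0.53,1],[0,0,0,0,-0.23,0.53,1]]';  cat > tip.py <<'E'
from h import *
gy=np.array([.184,.983,0]);gx=np.array([.983,-.184,0])
ws=[]
for n,px in (('top',[286.4,219.6]),('scene',[318.4,335.3])):
    c=camera(n);G=atz(c,px,23 if n=='top' else 21)
    ys=np.arange(-25,25,.5);xs=np.arange(-36,14,.5)
    X=np.array([[G+gx*a+gy*b+[0,0,24-G[2]] for b in ys] for a in xs]);pp=proj(c,X).astype('float32').reshape(len(xs),len(ys),2)
    w=cv2.remap(np.ascontiguousarray(c['pixels']),pp[...,0],pp[...,1],cv2.INTER_CUBIC);ws.append(cv2.resize(w,None,fx=4,fy=4))
    for a in (-24,-20,-18,-16):
        r=w[int((a+36)*2)].max(1).astype(float);k=np.clip(90-r,0,None);k[np.abs(ys)>14]=0;print(n,a,(k*ys).sum()/max(k.sum(),1))
import sys
cv2.imwrite('pics/%s.png'%sys.argv[1],cv2.cvtColor(np.hstack(ws),cv2.COLOR_RGB2BGR))
E
python3 tip.py w2; python3 arc.py -17 1
```

```text
time: 7.0
eef_pos: [564.1, -123.2, 107.2]
tcp_rot: [-159.1, 89.8, 131.8]
contact_force: [-4.2, -0.2, 5.0]
gripper_width: 0.271
top -24 -0.8736842105263158
top -20 -0.9621212121212122
top -18 -0.8662790697674418
top -16 -0.5217391304347826
scene -24 -0.4948006932409012
scene -20 -1.492816091954023
scene -18 -1.5551470588235294
scene -16 -0.7163323782234957
[ 564.089231   -123.02018724  107.19641802] -17.32476517156851 49.431846361353266
-17 [-0.    0.02  0.  ]
```

View pics/w2.png

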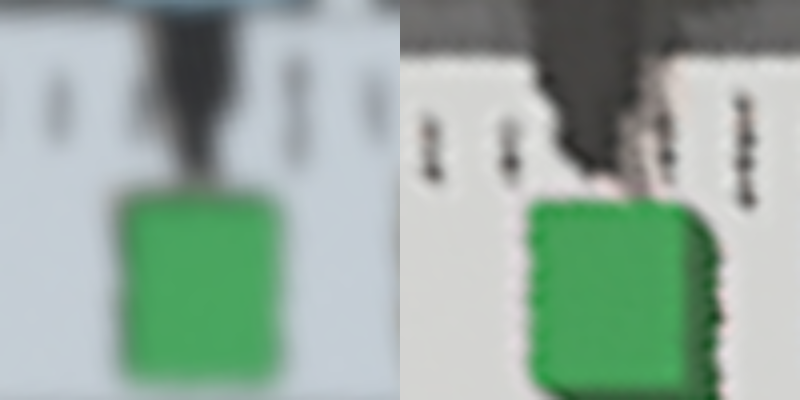

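In both rectified views the pointer is on green and 0.6–1 mm short (columns 197 against 202, and 600 against 608). I'll nudge it 4°, then release.

```bash
python3 arc.py -21.3 1
```

```text
[ 564.089231   -123.02018724  107.19641802] -17.32476517156851 49.431846361353266
-21 [-0.   -0.04  0.07]
```

```bash
python3 -m jog '[[0,0,0,0,-0.05,0.07,1],[0,0,0,0,-0.05,0.07,1],[0,0,0,0,-0.05,0.07,1]]'; python3 -m jog '[[0,0,0,0,0,0,-0.2],[0,0,0,0,0,0,-0.6],[0,0,0,0,0,0,-1],[0,0,0,0,0,0,-1],[0,0,0,0,0,0,-1],[0,0,0,0,0,0,-1],[0,0,0,0,0,0,-1],[0,0,0,0,0,0,-1]]'; python3 -m jog '[[0,0,0,-0.5,0,0,-1],[0,0,0,-1.3,0,0,-1],[0,0,0,-2.2,0,0,-1],[0,0,0,-3.0,0,0,-1],[0,0,0,-3.0,0,0,-1],[0,0,0,-3.0,0,0,-1]]'; python3 tip.py w3
python3 - <<'E'
from h import *
c=camera('scene');save(c,'s4')
E
```

```text
time: 7.35
eef_pos: [563.0, -126.1, 107.2]
tcp_rot: [-163.5, 89.7, 127.4]
contact_force: [-3.7, 0.8, 4.7]
gripper_width: 0.26
time: 8.02
eef_pos: [563.1, -126.0, 107.2]
tcp_rot: [-164.5, 89.7, 126.4]
contact_force: [0.4, -0.8, -0.4]
gripper_width: 0.998
time: 8.52
eef_pos: [565.3, -127.0, 229.8]
tcp_rot: [127.7, 89.8, 58.6]
contact_force: [0.0, -0.5, -0.0]
gripper_width: 1.005
top -24 -0.164576802507837
top -20 -0.22413793103448276
top -18 -0.03571428571428571
top -16 0.21428571428571427
scene -24 0.29333333333333333
scene -20 -0.787257019438445
scene -18 -1.0964912280701755
scene -16 0.19832402234636873
```

View pics/w3.png

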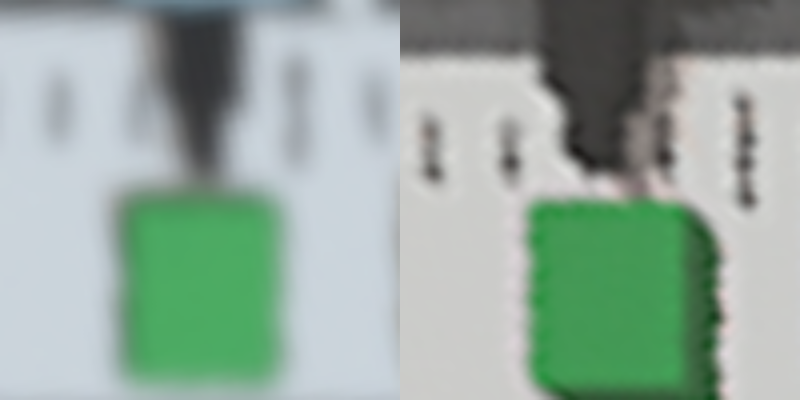

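View pics/s4.png

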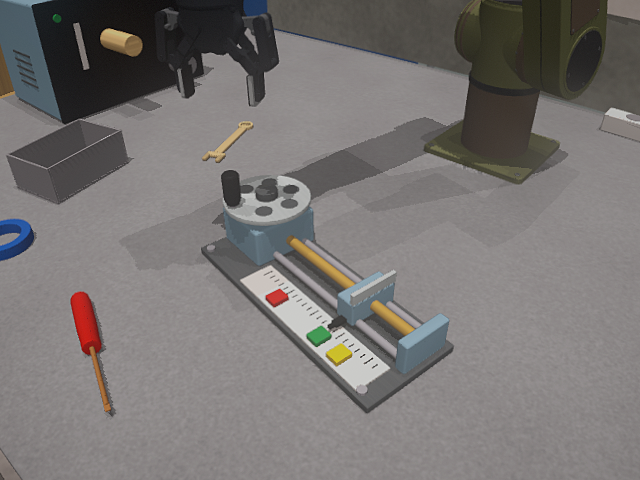

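After release the pointer is centred on green: columns 203 against 202 in top, and about 605 against 608 in scene. The gripper is open and clear of the gauge at about (215,60).

```bash
python3 -c "
from h import *
print(finish_job())"
```

```text
the job is handed in; nothing more can be done
None
```

The gauge is set for the green cable. I gripped the handwheel by its black grip at 45 N and turned it about 200° clockwise in four stages. I then opened the gripper and raised it clear, so the stop was moved only by the wheel.

- **Pointer position:** after release, the top camera shows the pointer tip within about 0.2 mm of the green clip's centre. The scene camera gives about 0.4 mm by eye. Its numeric edge readings are noisier, from -1.1 to +0.3 mm. The clip is 20 mm long, so both cameras agree on green, away from yellow and red.
- **Forces and time:** the contact forces I read after each move were at most about 8 N. The job took about 9 s of robot time, and the gripper was touching nothing at the end.
- **Disagreements along the way:** a scene-camera estimate of the last stretch read 4 mm against about 6 mm from the top camera. I went with the top view, and both cameras confirmed it afterwards. My colour search picked the screw instead of the yellow clip in the top view, so I did not use that reading.

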